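Clear rubble into the push-to-open spoil bin

TASK

Clear the rubble into the green spoil bin: press its grey hatch at the black spot so the catch pops it ajar, then swing the hatch fully open. Tip the chips out of the steel pan into the bin and stand the pan upright on its cork mat again, and put the rock lumps from the blue board into the bin too, but leave the toe bone where it lies. When everything is in, shut the hatch so that it lies flush.

Things in the scene. Friction and masses are not known exactly. Their poses are not given: they have to be found in the camera images.
- bin: Spoil bin, fixed: green box 245 (its x, away from the robot) x 228 (y) x 100 mm high, grey hatch flush in its top. Origin on its underside below the mouth's middle; front face x = -113, hatch hinge x = +85, rear face x = +130 mm. Pieces must lie inside at x -65 to +78, y -108 to +108 mm; floor 6 mm up. In front of that (x -109 to -65) is the catch housing, 78 mm high: leave no piece on it.
- bin_mouth (a point): Middle of the bin's mouth, level with its rim (100 mm above the bench); the mouth is 143 mm (x) by 216 mm (y) once the hatch is open. Axes as the bin's.
- hatch (a joint): Hatch angle, rad: 0 shut and flush, 0.2 ajar on the catch, 1.7 fully open (leans back, stays). Pressed at the spot till it stops, 6 to 7 mm down (10 to 15 N; under 5 N does nothing), and let go, it pops ajar. Opening takes 3 N at its edge; past 1.2 it re-arms the catch, so it sinks shut by its weight, damped, when let go below 1.5; not re-armed, it stops ajar. Pressed hard again, it pops again.
- press_spot (a point): Black round spot, 34 mm across, on the hatch's upper face, 45 mm behind the middle of its front edge. Moves with the hatch.
- hatch_edge (a point): Middle of the hatch's free front edge, half-way through its thickness. Hatch: 192 mm from hinge to edge, 210 mm wide, 8 mm thick, no handle; shut, its edges cannot be got at. Ajar, there is a gap of about 30 mm beneath this edge over the bin's rim.
- hatch_hinge (a point): Middle of the hatch's hinge line, 96 mm above the bench; it runs along the bin's y. The hatch swings up and away from the robot. Axes as the bin's.
- mat: Round cork mat, 170 mm across, 12 mm thick, fixed on the bench: the pan's place. Origin at the centre of its underside.
- pan_bowl (a point): The chip pan: shallow steel bowl with one straight black handle, about 0.22 kg. Point on the bowl's axis, 15 mm above its underside. Bowl 84 mm across at the foot, 140 mm at the rim, 30 mm high, walls sloping 43 degrees, so its load slides out when it is tipped about 90 degrees. x axis along the handle towards the bowl, z its own up.
- pan_handle (a point): Middle of the pan's black handle: a straight bar 90 mm long (pan's x), 16 mm wide (y), 18 mm thick (z), 128 mm from the bowl's axis on the -x side, 52 mm above the pan's underside. Axes as the pan's.
- board: Blue foam sorting block (the blue board), fixed on the bench: 360 (x) x 270 (y) x 46 mm, origin at the centre of its underside. The rock lumps and the toe bone lie on it at the start. Grit and gravel elsewhere on the bench are part of the bench.
- toe_bone_mid (a point): Centre of the fossil toe bone, 67 x 82 x 24 to 30 mm, pale, dumb-bell shaped, lying on the blue board among the rock lumps. Not rubble: to be left alone.
- lump_white_mid (a point): Centre (half-way up) of the white chalk lump, 43 x 43 x 24 mm (x, y, z). Loose matrix rock to be thrown away; may be absent. Axes: its own, z up as it lies at the start.
- lump_flat_mid (a point): Centre (half-way up) of the flat pinkish lump, 58 x 56 x 29 mm (x, y, z). Loose matrix rock to be thrown away; may be absent. Axes: its own, z up as it lies at the start.
- lump_tall_mid (a point): Centre (half-way up) of the tall pinkish lump, 44 x 60 x 46 mm (x, y, z). Loose matrix rock to be thrown away; may be absent. Axes: its own, z up as it lies at the start.
- lump_brown_mid (a point): Centre (half-way up) of the small brown lump, 34 x 36 x 21 mm (x, y, z). Loose matrix rock to be thrown away; may be absent. Axes: its own, z up as it lies at the start.
- chip_1_mid (a point): Centre of a brown rock chip, 34 x 36 x 21 mm (x, y, z), lying in the pan at the start; may be absent.
- chip_2_mid (a point): Centre of a brown rock chip, 34 x 36 x 21 mm (x, y, z), lying in the pan at the start; may be absent.
- chip_3_mid (a point): Centre of a brown rock chip, 34 x 36 x 21 mm (x, y, z), lying in the pan at the start; may be absent.

How it is judged:
By the outcome, as a careful person would: the job done as asked, in the order asked, and still so for the second after the job is handed in, with the robot touching nothing.
Of lump_white, lump_flat, lump_tall, lump_brown only 2 to 3 are there at a start; the rules pass over those that are not, and their reading is None.
Of chip_1, chip_2, chip_3 only 2 to 3 are there at a start; the rules pass over those that are not, and their reading is None.
At some moment in a run one of lump_white, lump_flat, lump_tall, lump_brown, pan may be knocked a few centimetres aside while the robot is not near it.
It also fails if it takes over 210 s, if anything falls off the work surface, if the arm or the gripper's body presses on something with over 40 N, if the wrist force passes 120 N, or if a joint passes its speed limit or range.

ROBOT

A 7-joint arm with a two-finger parallel gripper is mounted at the origin on a cart in front of the work surface, level with it; the furniture and walls round the work are solid. World frame = base frame: x ahead of the robot, y to its left, z up, the work surface at z = 0. Lengths are in m, angles in rad, forces in N, time in s.
With the tool pointing down it reaches from about 0.425 to 0.925 m from the base axis. Payload 6.8 kg.
Tool frame: the origin (TCP) lies at the very end of the fingers, on their centre line; the grasp point (between the pads) lies 19 mm behind it; z points along the fingers, y is the line along which they close (so a half turn about z gives the same grasp; the last joint's range is limited). The gripper opens to 85 mm and grips with 20 to 120 N. Pads are 22 mm wide; open, the fingers measure 114 mm over their backs; the gripper's body (76 mm by 85 mm) begins 54 mm behind the grasp point. The pads swing forward as they close: fully open they stand 13 mm farther back than shut.
Start: joints at [1.107, 0.477, 0.022, 1.555, -0.011, 1.109, -0.083], TCP at [0.235, -0.633, 0.231] pointing down, gripper open.
Joint ranges: [-2.96, 2.96], [-0.34, 2.1], [-1.41, 1.46], [0.24, 2.44], [-1.37, 4.51], [0.17, 1.92], [-2.96, 2.96]. Speed limits (rad/s): [2.39, 2.39, 3.14, 3.14, 3.14, 3.14, 3.14].

INTERFACE

Orientations are given as a unit quaternion [w, x, y, z].
In Python, from station import bot gives the robot as it stands.
- The arm moves only by the tool jog_arm, never from a script. Its argument "motion" is a list of rows, each a list of 7 numbers: the turn, a rotation vector about the tool's x, y, z in rad, then the shift along the tool's x, y, z in mm, then the finger opening in mm, from 0 to 85.4. A call has 1 to 10 rows; each row is the pose to reach, as a shift and turn from the pose commanded when the call began, along the tool's axes at that moment; what a row does not reach only later rows make up. A row lasts 1/8 s, in which the tool goes at most 62.5 mm and 10.7 degrees, less where a joint would pass 70% of its speed; a pose out of reach is approached as far as the arm can. A call with a gripper value outside its range is refused whole. The fingers move at their own pace and stop on an object; "grip_force" is the grip in N (left out, the last holds). Time passes only in rows, so rows that repeat a pose let the fingers close. It gives the time, the measured TCP pose, the force, the opening and the grip force at its end, in the units of the state.
- bot.get_obs(): the state, without advancing time (a new reading comes with each control period).
- bot.read_camera(name): name is "scene" or "side" or "wrist"; returns a dict with "pixels" (384x512x3 uint8, red, green, blue), "camera_matrix" (3x3 intrinsics, pixels), "distortion" ([k1, k2, p1, p2, k3] as OpenCV has them; the pictures are not rectified), "T" (4x4, takes a point from camera to world coordinates); the wrist camera has in their place "tool_from_camera" (4x4, takes a point from camera to tool coordinates, whose origin is the TCP and whose axes are the flange's). Camera axes: x right, y down, z forward; pixel columns grow to the right and rows downward; lengths in m; the calibration is good to about 2 mm. A picture is of the moment at which its call begins: read the wrist's pose just before it. There is no depth.
- bot.hand_in(): hands the job in; it is judged then, once.
Trained networks look in a picture, given as the dict that the camera call returned (one of the last four; its "shot" number tells which), for a name from the list of things; names that differ only in an ending like _2 or _b are one class to them, and where a whole thing is asked for, a point or a joint stands for the part that bears it (a point fixed in the world has none). Each returns a list of dicts, best first, with "score" (0 to 1); they miss things now and then, are a little off and sometimes report something else, mostly with a low value. They report only what shows in the picture. A call takes as long as a camera call.
- bot.spot_in(thing, picture): "xy" ([column, row] in pixels, amid what is visible of it).
- bot.tip_of(thing, picture): "xy" ([column, row] in pixels: a listed point, or the origin of a listed thing).
The state is a dict: "t": time; "q": joint angles; "joint_vel": joint speeds; "joint_torque": joint torques, N m; "eef_pos": TCP position; "tool_rot": TCP orientation; "contact_force": force on the tool from outside, world axes, zero at the start; "torque": the same for the moment, N m; "gripper_width": opening from 0.0 (shut) to 1.0 (fully open); "grasp_force": force on a finger pad.
Only numpy, scipy, OpenCV 4.12 (cv2) and the standard library are available. Lean on these libraries where they do the work, as an engineer would, in place of code of your own. Each camera call takes 0.05 s, during which the arm holds its last target. There are 200 camera calls.

## Working session

There is one attempt and no reset: what is moved stays moved. The work goes in short steps, Python scripts to look and compute and a tool call to move; the robot and the scene stay as the last step left them, time stands still between calls to the robot, and variables do not carry over. Pictures are saved under pics/ and viewed, at most 14 in all, crops included, and the job is handed in when it is done.

Besides the shell and the picture viewer there is one more tool, called in YAML: its name, and indented under it one key for each argument. jog_arm: Moves the arm, as the interface text tells. Its arguments: {"type":"object","properties":{"motion":{"type":"array"},"grip_force":{"type":"number"}},"required":["motion"]}

```bash
ls; mkdir -p pics; cat > h.py <<'E'
import numpy as np, cv2
from scipy.spatial.transform import Rotation as R
from station import bot
def obs():
    o=bot.get_obs(); return o
def Tw(o):
    T=np.eye(4); q=o["tool_rot"]; T[:3,:3]=R.from_quat([q[1],q[2],q[3],q[0]]).as_matrix(); T[:3,3]=o["eef_pos"]; return T
def shot(n):
    o=bot.get_obs(); p=bot.read_camera(n)
    p["W"]=np.array(p["T"]) if "T" in p else Tw(o)@np.array(p["tool_from_camera"])
    return p
def ray(p,xy):
    u=cv2.undistortPoints(np.array([[xy]],float),np.array(p["camera_matrix"]),np.array(p["distortion"]))[0,0]
    return p["W"][:3,3], p["W"][:3,:3]@np.array([u[0],u[1],1.])
def atz(p,xy,z):
    o,d=ray(p,xy); return o+d*(z-o[2])/d[2]
def tri(L):
    A=np.zeros((3,3));b=np.zeros(3)
    for p,xy in L:
        o,d=ray(p,xy); d=d/np.linalg.norm(d); M=np.eye(3)-np.outer(d,d); A+=M;b+=M@o
    x=np.linalg.solve(A,b)
    return x,[float(np.linalg.norm(np.cross(x-ray(p,xy)[0],ray(p,xy)[1]/np.linalg.norm(ray(p,xy)[1])))) for p,xy in L]
def proj(p,X):
    W=np.linalg.inv(p["W"]); r=cv2.projectPoints(np.array(X,float).reshape(-1,3),cv2.Rodrigues(W[:3,:3])[0],W[:3,3],np.array(p["camera_matrix"]),np.array(p["distortion"]))[0]
    return r.reshape(-1,2)
def save(p,n): cv2.imwrite(f"pics/{n}.png",p["pixels"][:,:,::-1])
E
cat > a.py <<'E'
from h import *
np.set_printoptions(precision=3,suppress=True)
S=shot("scene");D=shot("side");save(S,"s0");save(D,"d0")
print(S["W"],D["W"])
for n in ["bin","bin_mouth","press_spot","hatch_edge","hatch_hinge","mat","pan_bowl","pan_handle","board","toe_bone_mid","lump_white_mid","lump_flat_mid","lump_tall_mid","lump_brown_mid","chip_1_mid"]:
    a=bot.tip_of(n,S);b=bot.tip_of(n,D)
    f=lambda l:[(np.round(x["xy"]).tolist(),round(x["score"],2)) for x in l[:3]]
    print(n,f(a),f(b))
    if a and b: print("   ",*tri([(S,a[0]["xy"]),(D,b[0]["xy"])]))
o=obs();print(o["t"],o["eef_pos"],o["tool_rot"],o["contact_force"])
E
python3 a.py; python3 -c "
import cv2,numpy as np
cv2.imwrite('pics/both.png',cv2.resize(np.vstack([cv2.imread('pics/s0.png'),cv2.imread('pics/d0.png')]),None,fx=.78,fy=.78))"
```

```text
pics
[[ 0.889 -0.225  0.4   -0.131]
 [-0.459 -0.436  0.775 -1.199]
 [-0.    -0.872 -0.49   0.867]
 [ 0.     0.     0.     1.   ]] [[-0.974 -0.106  0.201  0.266]
 [-0.227  0.413 -0.882  1.105]
 [ 0.011 -0.904 -0.427  0.625]
 [ 0.     0.     0.     1.   ]]
bin [([276.0, 216.0], 0.91), ([277.0, 265.0], 0.43)] [([242.0, 212.0], 0.84)]
    [0.558 0.005 0.001] [0.001367969610423336, 0.0013679696104235367]
bin_mouth [([279.0, 193.0], 0.72)] [([243.0, 184.0], 0.89)]
    [ 0.559 -0.013  0.102] [0.001933621950374862, 0.001933621950374797]
press_spot [([261.0, 198.0], 0.92), ([315.0, 271.0], 0.57)] [([255.0, 187.0], 0.7), ([274.0, 173.0], 0.25)]
    [ 0.504 -0.002  0.096] [0.007277668466629622, 0.007277668466629652]
hatch_edge [([248.0, 200.0], 0.86)] [([272.0, 192.0], 0.67)]
    [0.449 0.005 0.095] [0.0007906774777277661, 0.0007906774777277535]
hatch_hinge [([317.0, 264.0], 0.54)] [([221.0, 186.0], 0.95)]
    [ 0.653 -0.207 -0.045] [0.06344521473840141, 0.06344521473840148]
mat [([316.0, 271.0], 0.82)] [([271.0, 172.0], 0.67)]
    [ 0.511 -0.335  0.019] [0.005950389989604585, 0.005950389989604
[... 581 characters left out ...]
lump_white_mid [([230.0, 160.0], 0.53)] [([258.0, 190.0], 0.73), ([200.0, 263.0], 0.65)]
    [0.462 0.168 0.173] [0.00334065741379896, 0.0033406574137989993]
lump_flat_mid [([275.0, 218.0], 0.66), ([204.0, 162.0], 0.4)] [([252.0, 268.0], 0.79)]
    [ 0.551  0.115 -0.111] [0.0719774226262647, 0.07197742262626476]
lump_tall_mid [] []
lump_brown_mid [([233.0, 169.0], 0.6), ([275.0, 266.0], 0.24)] [([275.0, 188.0], 0.43)]
    [0.434 0.105 0.162] [0.010667847171289751, 0.01066784717128963]
chip_1_mid [([320.0, 261.0], 0.46)] [([267.0, 172.0], 0.59)]
    [ 0.529 -0.316  0.029] [0.0006207343395550781, 0.0006207343395550767]
1.6 [ 0.235 -0.633  0.231] [0.    0.984 0.177 0.   ] [ 0.097  0.077 -0.386]
```

View pics/both.png

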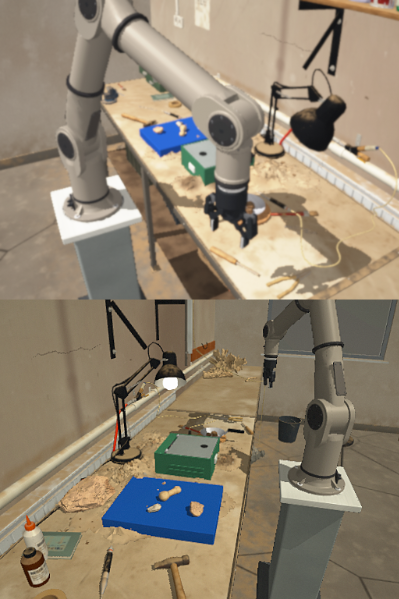

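The images show the bin mid-bench (scene ~[276,205], side ~[243,195]). The blue board is to its left, with a bone at side [222,249], a white lump at [200,263] and a pinkish lump at [252,268]. The pan is on the mat at scene ~[316,268]. The lamp stands behind the bin. I'll move over the bin and look from close by.

jog_arm:
  motion:
    - [0,0,-1.215,469,-501,-110,0]
    - [0,0,-1.215,469,-501,-110,0]
    - [0,0,-1.215,469,-501,-110,0]
    - [0,0,-1.215,469,-501,-110,0]
    - [0,0,-1.215,469,-501,-110,0]
    - [0,0,-1.215,469,-501,-110,0]
    - [0,0,-1.215,469,-501,-110,0]
    - [0,0,-1.215,469,-501,-110,0]
    - [0,0,-1.215,469,-501,-110,0]
    - [0,0,-1.215,469,-501,-110,0]

```text
t: 2.85
eef_pos: [0.474, -0.0618, 0.331]
tool_rot: [0.001, 0.707, 0.707, 0.0]
contact_force: [1.5, -0.1, 0.6]
gripper_width: 0.0
grasp_force: 0.0
```

```bash
cat > b.py <<'E'
from h import *
np.set_printoptions(precision=3,suppress=True)
o=obs();print(o["t"],o["eef_pos"],o["tool_rot"],o["q"],o["gripper_width"])
P=shot("wrist");S=shot("scene");D=shot("side");save(P,"w1");save(S,"s1")
print(P["tool_from_camera"])
f=lambda l:[(np.round(x["xy"]).tolist(),round(x["score"],2)) for x in l[:3]]
for n,z in [("bin",0),("bin_mouth",.1),("press_spot",.1),("hatch_edge",.096),("hatch_hinge",.096),("mat",0),("pan_bowl",.027),("pan_handle",.064),("board",0),("toe_bone_mid",.06),("lump_white_mid",.058),("lump_flat_mid",.06),("lump_tall_mid",.069),("lump_brown_mid",.056)]:
    print(n,end=' ')
    for p in (P,S,D):
        a=bot.tip_of(n,p)
        print(f(a)[:2],[atz(p,x["xy"],z) [:2] for x in a[:2]],end=' | ')
    print()
cv2.imwrite('pics/both1.png',cv2.resize(np.vstack([cv2.imread('pics/w1.png'),cv2.imread('pics/s1.png')]),None,fx=.78,fy=.78))
E
python3 b.py
```

```text
2.85 [ 0.474 -0.062  0.331] [0.001 0.707 0.707 0.   ] [ 0.542  0.101 -0.579  1.847  0.06   1.21  -0.056] 0.00015035243946660587
[[ 0.001 -0.949 -0.314  0.08 ]
 [ 1.     0.001 -0.001 -0.   ]
 [ 0.001 -0.314  0.949 -0.143]
 [ 0.     0.     0.     1.   ]]
bin [([302.0, 118.0], 0.69)] [array([ 0.55 , -0.011])] | [([274.0, 217.0], 0.61)] [array([0.553, 0.005])] | [([244.0, 208.0], 0.83), ([220.0, 247.0], 0.34)] [array([ 0.555, -0.027]), array([0.567, 0.232])] | 
bin_mouth [([322.0, 114.0], 0.82)] [array([ 0.558, -0.001])] | [([278.0, 190.0], 0.87)] [array([0.573, 0.013])] | [([243.0, 188.0], 0.84)] [array([0.551, 0.015])] | 
press_spot [([264.0, 117.0], 0.82)] [array([ 0.486, -0.004])] | [([261.0, 194.0], 0.92)] [array([0.506, 0.014])] | [([261.0, 188.0], 0.77)] [array([0.488, 0.001])] | 
hatch_edge [([227.0, 116.0], 0.65)] [array([ 0.441, -0.003])] | [([245.0, 200.0], 0.68)] [array([0.442, 0.006])] | [([276.0, 191.0], 0.74)] [array([0.438, 0.001])] | 
hatch_hinge [([382.0, 115.0], 0.69)] [array([ 0.636, -0.001])] | [([294.0, 188.0], 0.89)] [array([0.631, 0.002])] | [([221.0, 183.0], 0.67
[... 681 characters left out ...]
([220.0, 248.0], 0.82)] [array([0.534, 0.32 ])] | 
lump_white_mid [] [] | [([230.0, 159.0], 0.59), ([315.0, 272.0], 0.37)] [array([0.56 , 0.399]), array([ 0.468, -0.381])] | [([196.0, 260.0], 0.47)] [array([0.579, 0.387])] | 
lump_flat_mid [] [] | [([204.0, 167.0], 0.54)] [array([0.438, 0.378])] | [([254.0, 269.0], 0.66), ([272.0, 172.0], 0.39)] [array([0.424, 0.39 ]), array([ 0.498, -0.251])] | 
lump_tall_mid [] [] | [([280.0, 193.0], 0.37), ([318.0, 269.0], 0.17)] [array([0.593, 0.039]), array([ 0.473, -0.384])] | [([267.0, 173.0], 0.68)] [array([ 0.51 , -0.216])] | 
lump_brown_mid [] [] | [([250.0, 203.0], 0.44)] [array([0.479, 0.046])] | [([199.0, 265.0], 0.49)] [array([0.565, 0.403])] |
```

View pics/both1.png

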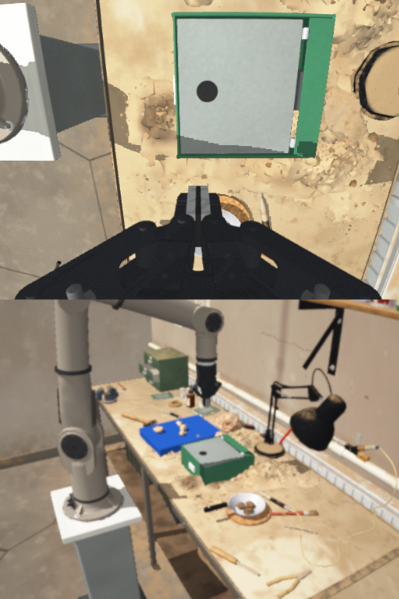

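The wrist view shows the hatch with its black spot at full-resolution pixel [264,117], and the bin is nearly aligned with the world axes. The scene view shows the pan on the mat with its chips. Next I press the hatch.

jog_arm:
  motion:
    - [0,0,0,59,12,100,0]
    - [0,0,0,59,12,201,0]
    - [0,0,0,59,12,201,0]
    - [0,0,0,59,12,201,0]
    - [0,0,0,59,12,201,0]
    - [0,0,0,59,12,201,0]
    - [0,0,0,59,12,201,0]

```text
t: 5.98
eef_pos: [0.4867, -0.0049, 0.1308]
tool_rot: [0.001, 0.707, 0.707, 0.001]
contact_force: [-1.0, 0.3, -0.1]
gripper_width: -0.0
grasp_force: 0.0
```

jog_arm:
  motion:
    - [0,0,0,0,1,26,0]
    - [0,0,0,0,1,32,0]
    - [0,0,0,0,1,36,0]
    - [0,0,0,0,1,37,0]
    - [0,0,0,0,1,38,0]
    - [0,0,0,0,1,38,0]

```text
t: 6.72
eef_pos: [0.487, -0.0051, 0.0933]
tool_rot: [0.001, 0.707, 0.707, -0.0]
contact_force: [-4.7, -1.1, 14.1]
gripper_width: -0.003
grasp_force: 7.0
```

jog_arm:
  motion:
    - [0,0,0,0,0,-30,0]
    - [0,0,0,0,0,-80,0]
    - [0,0,0,0,-40,-128,85]
    - [0,0,0,0,-87,-128,85]
    - [-0.785,0,0,0,-87,-128,85]
    - [-0.785,0,0,0,-87,-128,85]
    - [-0.785,0,0,0,-87,-128,85]
    - [-0.785,0,0,0,-87,-128,85]
    - [-0.785,0,0,0,-87,-128,85]
    - [-0.785,0,0,0,-87,-128,85]

```text
t: 7.98
eef_pos: [0.4684, -0.0047, 0.2509]
tool_rot: [0.244, 0.668, 0.662, 0.237]
contact_force: [51.5, -48.2, 21.8]
gripper_width: 0.991
grasp_force: 0.0
```

```bash
cat > c.py <<'E'
from h import *
np.set_printoptions(precision=3,suppress=True)
o=obs();T=Tw(o);print(o["t"],o["eef_pos"],np.array(o["q"]),o["gripper_width"]);print(T[:3,:3])
P=shot("wrist");S=shot("scene");D=shot("side");save(P,"w2");save(D,"d2")
for n in ["hatch_edge"]:
    a=bot.tip_of(n,S);b=bot.tip_of(n,D);c=bot.tip_of(n,P)
    for p,l in ((S,a),(D,b),(P,c)): print([(x["xy"],x["score"]) for x in l[:2]])
    if a and b: print(tri([(S,a[0]["xy"]),(D,b[0]["xy"])]))
print("lamp",tri([(S,(408,160)),(D,(215,103))]))
cv2.imwrite('pics/both2.png',cv2.resize(np.vstack([cv2.imread('pics/w2.png'),cv2.imread('pics/d2.png')]),None,fx=.78,fy=.78))
E
python3 c.py
```

```text
7.975 [ 0.468 -0.005  0.251] [ 1.065 -0.222 -1.089  2.435 -0.869  0.169  0.72 ] 0.9909012641213332
[[ 0.012  0.768  0.64 ]
 [ 1.    -0.005 -0.013]
 [-0.007  0.64  -0.768]]
[([249.3, 192.8], 0.64)]
[([271.0, 178.7], 0.96)]
[([135.1, 205.2], 0.56)]
(array([ 0.453, -0.01 ,  0.132]), [0.0047746675318528255, 0.004774667531852804])
lamp (array([ 0.774, -0.356,  0.314]), [0.010439942181326661, 0.010439942181326742])
```

View pics/both2.png

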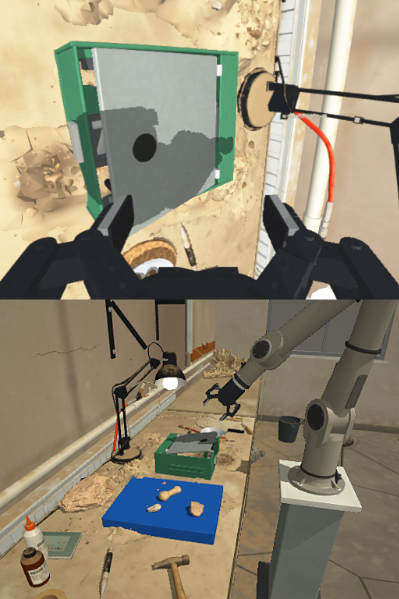

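The wrist view shows the hatch ajar, with its free edge near full-resolution pixel [135,205]. The forward tilt ran into joint limits. I'll go back to vertical, then tilt sideways so I can hook the hatch's corner from the -y side.

jog_arm:
  motion:
    - [0.2,0,0,0,8,-12,85]
    - [0.4,0,0,-40,16,-26,40]
    - [0.695,0,0,-145,26,-44,0]
    - [0.695,0,0,-145,26,-44,0]
    - [0.695,0,0,-145,26,-44,0]
    - [0.695,0,0,-145,26,-44,0]
    - [0.695,0,0,-145,26,-44,0]
    - [0.695,0,0,-145,26,-44,0]
    - [0.695,0,0,-145,26,-44,0]

```text
t: 9.4
eef_pos: [0.4592, -0.1438, 0.3005]
tool_rot: [-0.0, 0.707, 0.707, -0.003]
contact_force: [0.9, 0.2, 0.5]
gripper_width: -0.001
grasp_force: 0.0
```

```bash
cat >> h.py <<'E'
def plan(pos,M):
    "turn & shift (mm) from the measured pose to pos with rotation M (columns = tool axes in world)"
    o=bot.get_obs();T=Tw(o);M=np.array(M,float)
    print("t",o["t"],"pos",np.round(o["eef_pos"],4),"q",np.round(o["q"],2),"F",np.round(o["contact_force"],1))
    print("turn",np.round(R.from_matrix(T[:3,:3].T@M).as_rotvec(),3),"shift",np.round(1000*T[:3,:3].T@(np.array(pos)-T[:3,3]),1))
def rot(yaw,lat=0,pitch=0):
    "down pose with tool x at yaw (90=natural), then lateral tilt about world x, pitch about world y (deg)"
    y=np.radians(yaw); B=np.array([[np.cos(y),np.sin(y),0],[np.sin(y),-np.cos(y),0],[0,0,-1]])
    return R.from_euler('xy',[lat,pitch],degrees=True).as_matrix()@B
E
python3 -c "
from h import *
plan([.466,-.16,.20],rot(90,60))"
```

```text
t 9.4 pos [ 0.4592 -0.1438  0.3005] q [ 1.26  0.31 -1.28  1.86  0.32  1.22 -0.12] F [0.9 0.2 0.5]
turn [-0.003  1.051 -0.003] shift [-15.9   7.2 100.5]
```

jog_arm:
  motion:
    - [0,0.15,0,-16,7,60,0]
    - [0,0.35,0,-16,7,80,0]
    - [0,0.55,0,-16,7,100,0]
    - [0,0.75,0,-16,7,100,0]
    - [0,0.9,0,-16,7,100,0]
    - [0,1.05,0,-16,7,100,0]
    - [0,1.05,0,-16,7,100,0]
    - [0,1.05,0,-16,7,100,0]

```text
t: 10.4
eef_pos: [0.4664, -0.16, 0.2014]
tool_rot: [-0.354, 0.613, 0.612, 0.352]
contact_force: [0.3, 0.4, 0.8]
gripper_width: -0.002
grasp_force: 0.0
```

```bash
python3 -c "
from h import *
plan([.468,-.14,.122],rot(90,60))
D=shot('side');save(D,'d3')
b=bot.tip_of('hatch_edge',D);print(b[:1])"
```

```text
t 10.4 pos [ 0.4664 -0.16    0.2014] q [ 1.44  1.07 -1.27  1.71 -0.01  1.32  0.24] F [0.3 0.4 0.8]
turn [-0.001  0.002 -0.003] shift [-58.7   1.8  57.1]
[{'xy': [269.7, 173.5], 'score': 0.72}]
```

View pics/d3.png

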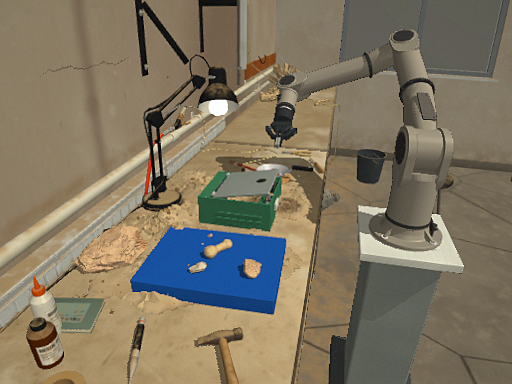

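The side view shows the hatch ajar and the gripper tilted beside it at [285,135], clear of the lamp. Next I insert the closed fingers under the corner.

jog_arm:
  motion:
    - [0,0,0,-30,-8,20,0]
    - [0,0,0,-69,-8,57,0]
    - [0,0,0,-69,-8,57,0]
    - [0,0,0,-69,-8,57,0]
    - [0,0,0,-60,-8,73,0]
    - [0,0,0,-52,-8,88,0]
    - [0,0,0,-42,-8,103,0]
    - [0,0,0,-42,-8,103,0]
    - [0,0,0,-42,-8,103,0]

```text
t: 11.62
eef_pos: [0.458, -0.0924, 0.1121]
tool_rot: [-0.355, 0.613, 0.611, 0.353]
contact_force: [-0.6, 0.2, -0.3]
gripper_width: -0.001
grasp_force: 0.2
```

```bash
cat > arc.py <<'E'
from h import *
# swing: TCP under hatch; r along hatch from hinge, tip below surface by c
o=bot.get_obs();T=Tw(o);H=np.array([.636,.096])
for th,r,c,lat in [(.35,.175,.016,60),(.55,.172,.02,60),(.75,.17,.02,60),(.95,.167,.02,55),(1.15,.165,.02,50),(1.35,.16,.02,45),(1.5,.155,.02,40),(1.62,.15,.018,40),(1.70,.145,.016,40),(1.74,.14,.014,40)]:
    u=np.array([-np.cos(th),np.sin(th)]);n=np.array([-np.sin(th),-np.cos(th)])
    p=H+r*u+c*n; M=rot(90,lat)
    print(th,np.round(R.from_matrix(T[:3,:3].T@M).as_rotvec(),2),np.round(1000*T[:3,:3].T@(np.array([p[0],-.094,p[1]])-T[:3,3]),0),np.round(p,3))
E
python3 arc.py; python3 -c "
from h import *
print(bot.get_obs()['q']);D=shot('side');save(D,'d4');cv2.imwrite('pics/d4c.png',cv2.resize(D['pixels'][120:240,180:340,::-1],None,fx=4,fy=4))"
```

```text
0.35 [-0.   -0.   -0.01] [ 24.   8. -16.] [0.466 0.141]
0.55 [-0.   -0.   -0.01] [ 49.  21. -30.] [0.479 0.169]
0.75 [-0.   -0.   -0.01] [ 73.  40. -44.] [0.498 0.197]
0.95 [-0.   -0.09 -0.01] [ 93.  64. -55.] [0.523 0.22 ]
1.15 [-0.   -0.18 -0.01] [109.  92. -64.] [0.55  0.238]
1.35 [-0.   -0.26 -0.01] [118. 123. -69.] [0.581 0.248]
1.5 [-0.   -0.35 -0.  ] [119. 146. -70.] [0.605 0.249]
1.62 [-0.   -0.35 -0.  ] [117. 167. -69.] [0.625 0.247]
1.7 [-0.   -0.35 -0.  ] [113. 180. -66.] [0.639 0.242]
1.74 [-0.   -0.35 -0.  ] [108. 187. -63.] [0.646 0.236]
[ 1.38656744  1.15849882 -1.20280479  1.85186797  0.05619529  1.10043147
  0.25882492]
```

View pics/d4c.png

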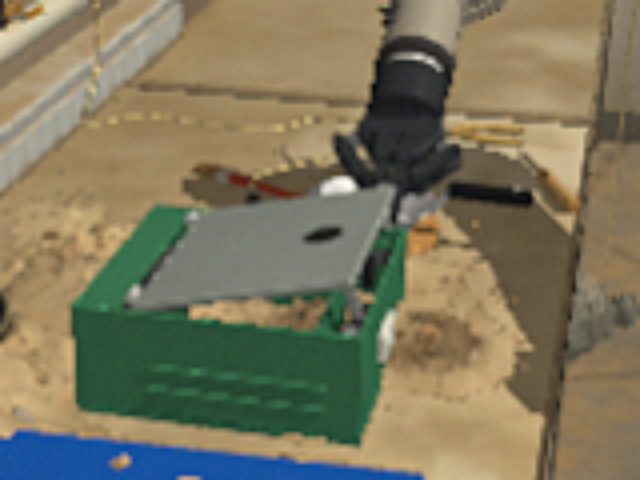

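The crop shows the fingertips under the hatch's near corner, around [385,205]. I swing it open along the arc.

jog_arm:
  motion:
    - [0,0,0,12,4,-8,0]
    - [0,0,0,24,8,-16,0]
    - [0,0,0,37,14,-23,0]
    - [0,0,0,49,21,-30,0]
    - [0,0,0,62,30,-37,0]
    - [0,0,0,73,40,-44,0]
    - [0,-0.05,0,84,52,-50,0]
    - [0,-0.09,0,93,64,-55,0]
    - [0,-0.14,0,102,78,-60,0]
    - [0,-0.14,0,102,78,-60,0]

```text
t: 12.92
eef_pos: [0.538, -0.0921, 0.2325]
tool_rot: [-0.311, 0.636, 0.635, 0.31]
contact_force: [0.1, -0.5, 0.4]
gripper_width: 0.004
grasp_force: 0.1
```

```bash
python3 arc.py|tail -6; python3 -c "
from h import *
print(bot.get_obs()['q']);D=shot('side');print(bot.tip_of('hatch_edge',D)[:1]);save(D,'d5')"
```

```text
1.15 [-0.   -0.04 -0.  ] [ 4. 12. -5.] [0.55  0.238]
1.35 [-0.   -0.12 -0.  ] [ 11.  43. -11.] [0.581 0.248]
1.5 [-0.   -0.21 -0.  ] [ 12.  67. -12.] [0.605 0.249]
1.62 [-0.   -0.21 -0.  ] [ 10.  87. -10.] [0.625 0.247]
1.7 [-0.   -0.21 -0.  ] [  6. 101.  -7.] [0.639 0.242]
1.74 [-0.   -0.21 -0.  ] [  2. 108.  -4.] [0.646 0.236]
[ 1.27046702  0.95924903 -1.28401677  1.68431262  0.00300463  1.21210965
  0.10575007]
[{'xy': [243.9, 138.4], 'score': 0.62}]
```

jog_arm:
  motion:
    - [0,-0.04,0,4,12,-5,0]
    - [0,-0.08,0,8,28,-8,0]
    - [0,-0.12,0,11,43,-11,0]
    - [0,-0.16,0,12,55,-12,0]
    - [0,-0.21,0,12,67,-12,0]
    - [0,-0.21,0,10,87,-10,0]
    - [0,-0.21,0,6,101,-7,0]
    - [0,-0.21,0,3,108,-4,0]
    - [0,-0.21,0,3,108,-4,0]

```text
t: 14.15
eef_pos: [0.6351, -0.0941, 0.2352]
tool_rot: [-0.252, 0.663, 0.665, 0.233]
contact_force: [-42.1, -13.0, 26.8]
gripper_width: -0.001
grasp_force: 22.7
```

```bash
python3 -c "
from h import *
print(bot.get_obs()['q']);D=shot('side');S=shot('scene');a=bot.tip_of('hatch_edge',D)[:1];b=bot.tip_of('hatch_edge',S)[:1];print(a,b);print(tri([(D,a[0]['xy']),(S,b[0]['xy'])]))
plan([.52,-.17,.30],rot(90,0))
cv2.imwrite('pics/d6.png',cv2.resize(np.vstack([D['pixels'],S['pixels']])[:,:,::-1],None,fx=.78,fy=.78))"
```

```text
[ 1.024014    0.90953373 -1.17764459  1.46583274  0.12223648  1.27789784
 -0.01148203]
[{'xy': [213.0, 132.8], 'score': 0.89}] [{'xy': [306.8, 136.6], 'score': 0.57}]
(array([ 0.66105694, -0.00834362,  0.28415692]), [0.003681238926509849, 0.003681238926509937])
t 14.35 pos [ 0.635  -0.0941  0.2352] q [ 1.02  0.91 -1.18  1.47  0.12  1.28 -0.01] F [-40.8 -11.   25.8]
turn [-0.027 -0.701  0.004] shift [ -16.9 -117.4  -95.5]
```

View pics/d6.png

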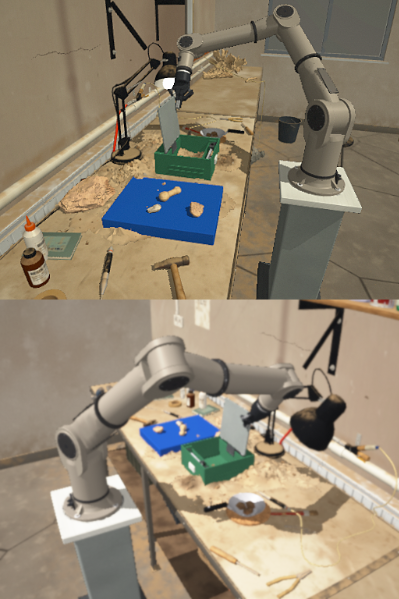

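Both views show the hatch standing fully open; triangulation puts its edge at about [0.661, -0.008, 0.284], so about 1.7 rad. The pan is at scene full-resolution [316,268]. I retreat and move over the pan.

jog_arm:
  motion:
    - [0,0,0,0,-30,0,0]
    - [0,-0.1,0,-4,-70,-20,0]
    - [0,-0.3,0,-17,-117,-60,0]
    - [0,-0.5,0,-17,-117,-95,0]
    - [-0.02,-0.7,0,-17,-117,-95,40]
    - [-0.02,-0.7,0,-17,-117,-95,85]
    - [-0.02,-0.7,0,-17,-117,-95,85]

```text
t: 15.22
eef_pos: [0.5274, -0.169, 0.296]
tool_rot: [0.004, 0.71, 0.704, 0.004]
contact_force: [1.2, -0.5, -0.5]
gripper_width: 0.637
grasp_force: 0.0
```

jog_arm:
  motion:
    - [0,0,0.3,-60,-40,0,85]
    - [0,0,0.6,-110,-70,0,85]
    - [0,0,0.9,-140,-90,0,85]
    - [0,0,1.2,-140,-90,0,85]
    - [0,0,1.5,-140,-90,0,85]
    - [0,0,1.676,-140,-90,0,85]
    - [0,0,1.676,-140,-90,0,85]
    - [0,0,1.676,-140,-90,0,85]
    - [0,0,1.676,-140,-90,0,85]
    - [0,0,1.676,-140,-90,0,85]

```text
t: 16.48
eef_pos: [0.4358, -0.3099, 0.294]
tool_rot: [-0.002, 0.998, -0.057, 0.006]
contact_force: [0.3, 0.4, 0.2]
gripper_width: 0.997
grasp_force: 0.0
```

```bash
cat > pan.py <<'E'
from h import *
np.set_printoptions(precision=3,suppress=True)
o=obs();print(o["t"],o["eef_pos"],np.round(o["q"],2))
P=shot("wrist");D=shot("side");save(P,"w7")
for n,z in [("pan_bowl",.027),("pan_handle",.064),("mat",0),("chip_1_mid",.03)]:
    for p in (P,D):
        print(n,[(np.round(x["xy"]).tolist(),round(x["score"],2),atz(p,x["xy"],z)[:2]) for x in bot.tip_of(n,p)[:3]])
E
python3 pan.py
```

```text
16.475 [ 0.436 -0.31   0.294] [ 1.18  0.28 -0.8   1.78  0.21  1.17 -1.37]
pan_bowl [([257.0, 106.0], 0.97, array([ 0.508, -0.323]))]
pan_bowl [([270.0, 171.0], 0.6, array([ 0.518, -0.34 ]))]
pan_handle [([259.0, 204.0], 0.76, array([ 0.382, -0.311]))]
pan_handle [([302.0, 169.0], 0.61, array([ 0.381, -0.304]))]
mat []
mat [([270.0, 175.0], 0.51, array([ 0.521, -0.354]))]
chip_1_mid [([252.0, 93.0], 0.88, array([ 0.525, -0.318]))]
chip_1_mid [([266.0, 172.0], 0.35, array([ 0.532, -0.32 ]))]
```

View pics/w7.png

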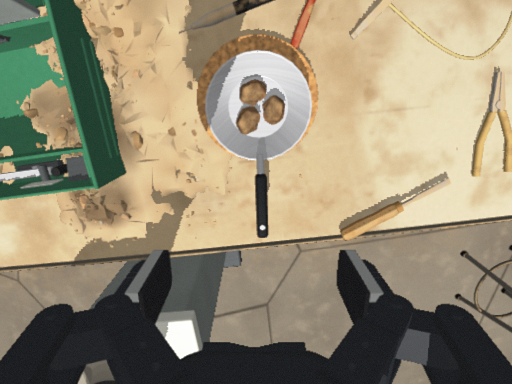

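The wrist view shows the pan on its mat with three chips around [258,105]. Its handle runs down to [262,235], and the bin is open on the left. Next I grasp the handle near the bowl.

jog_arm:
  motion:
    - [0,0,0,-36,6,40,85]
    - [0,0,0,-36,6,100,85]
    - [0,0,0,-36,6,160,85]
    - [0,0,0,-36,6,200,85]
    - [0,0,0,-36,6,200,85]
    - [0,0,0,-36,6,200,85]

```text
t: 17.73
eef_pos: [0.404, -0.3108, 0.0966]
tool_rot: [0.0, 0.998, -0.057, 0.008]
contact_force: [-0.4, 0.5, 0.1]
gripper_width: 0.996
grasp_force: 0.0
```

```bash
python3 -c "
from h import *
P=shot('wrist')
for n,z in [('pan_handle',.064),('pan_bowl',.027)]:
    print(n,[(np.round(x['xy']),x['score'],atz(P,x['xy'],z)) for x in bot.tip_of(n,P)[:2]])
plan([.399,-.312,.045],rot(-6))"
```

```text
pan_handle [(array([258., 261.]), 0.86, array([ 0.37882713, -0.31220553,  0.064     ]))]
pan_bowl [(array([235.,  88.]), 0.73, array([ 0.49290885, -0.30882962,  0.027     ]))]
t 17.875 pos [ 0.404  -0.3113  0.097 ] q [ 1.1   0.47 -0.7   2.04  0.43  0.76 -1.54] F [-0.2 -0.3  0.7]
turn [ 0.001 -0.016 -0.009] shift [-5.7  1.2 51.9]
```

jog_arm:
  motion:
    - [0,-0.016,0,-5,2,30,85]
    - [0,-0.016,0,-5,2,52,85]
    - [0,-0.016,0,-5,2,52,85]
    - [0,-0.016,0,-5,2,52,5]
    - [0,-0.016,0,-5,2,52,5]
    - [0,-0.016,0,-5,2,52,5]
    - [0,-0.016,0,-5,2,52,5]
    - [0,-0.016,0,-5,2,52,5]
  grip_force: 120

```text
t: 18.88
eef_pos: [0.3985, -0.312, 0.0434]
tool_rot: [-0.0, 0.998, -0.057, -0.001]
contact_force: [-2.6, -0.1, 5.3]
gripper_width: 0.167
grasp_force: 116.8
```

jog_arm:
  motion:
    - [0,0,0,0,0,0,5]
    - [0,0,0,0,0,-10,5]
    - [0,0,0,0,0,-30,5]
    - [0,0,0,0,0,-60,5]
    - [0,0,0,0,0,-60,5]

```text
t: 19.5
eef_pos: [0.4, -0.3128, 0.1056]
tool_rot: [0.001, 0.998, -0.057, 0.001]
contact_force: [-0.4, -0.7, -3.4]
gripper_width: 0.168
grasp_force: 117.1
```

```bash
python3 -c "
from h import *
plan([.435,-.10,.25],rot(0,0))
plan([.435,-.10,.25],rot(0,45))
P=shot('wrist');save(P,'w8')
for n in ['pan_bowl','pan_handle']: print([(x['xy'],x['score']) for x in bot.tip_of(n,P)[:1]])"
```

```text
t 19.5 pos [ 0.4    -0.3128  0.1056] q [ 1.11  0.46 -0.71  2.03  0.42  0.8  -1.52] F [-0.4 -0.7 -3.4]
turn [ 0.002 -0.002 -0.114] shift [  10.8 -215.2 -144.7]
t 19.5 pos [ 0.4    -0.3128  0.1056] q [ 1.11  0.46 -0.71  2.03  0.42  0.8  -1.52] F [-0.4 -0.7 -3.4]
turn [ 0.786 -0.046 -0.107] shift [  10.8 -215.2 -144.7]
[([251.9, 38.8], 0.91)]
[([250.1, 303.7], 0.82)]
```

View pics/w8.png

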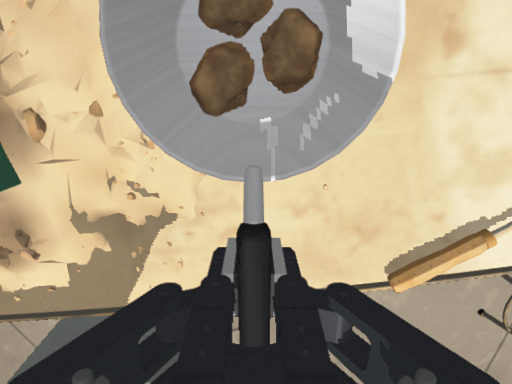

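The pan is held, with the chips in the bowl near [250,60] and the handle between the pads. I carry it level to above the bin.

jog_arm:
  motion:
    - [0,0,0,0,0,-20,5]
    - [0,0,0,0,0,-50,5]
    - [0,0,0,0,-20,-80,5]
    - [0,0,-0.03,1,-50,-105,5]
    - [0,0,-0.05,1,-90,-115,5]
    - [0,0,-0.07,2,-135,-115,5]
    - [0,0,-0.08,3,-180,-115,5]
    - [0,0,-0.1,4,-225,-115,5]
    - [0,0,-0.11,5,-265,-115,5]
    - [0,0,-0.114,5,-295,-115,5]

```text
t: 20.9
eef_pos: [0.4371, -0.0173, 0.219]
tool_rot: [-0.001, 1.0, 0.001, -0.001]
contact_force: [-0.3, -0.5, -3.5]
gripper_width: 0.168
grasp_force: 117.2
```

jog_arm:
  motion:
    - [0,0,0,0,-20,0,5]
    - [0,0,0,0,-35,0,5]
    - [0,0,0,0,-41,0,5]
    - [0,0,0,0,-41,0,5]
    - [0,0,0,0,-41,0,5]

```text
t: 21.52
eef_pos: [0.4372, 0.0206, 0.2183]
tool_rot: [-0.001, 1.0, -0.001, -0.001]
contact_force: [0.3, -1.0, -2.7]
gripper_width: 0.164
grasp_force: 117.2
```

```bash
python3 -c "
from h import *
plan([.443,.02,.20],rot(0,45))
plan([.443,.02,.20],rot(0,95))
P=shot('wrist')
for n in ['pan_bowl','pan_handle']: print([(x['xy'],x['score']) for x in bot.tip_of(n,P)[:1]])"
```

```text
t 21.525 pos [0.4372 0.0206 0.2183] q [ 0.73  0.22 -1.01  2.06  0.23  0.98 -1.97] F [ 0.3 -1.  -2.7]
turn [ 0.784  0.002 -0.002] shift [ 5.9  0.6 18.2]
t 21.525 pos [0.4372 0.0206 0.2183] q [ 0.73  0.22 -1.01  2.06  0.23  0.98 -1.97] F [ 0.3 -1.  -2.7]
turn [ 1.657e+00  1.000e-03 -3.000e-03] shift [ 5.9  0.6 18.2]
[([253.8, 41.6], 0.58)]
[([248.6, 304.8], 0.74)]
```

jog_arm:
  motion:
    - [0.08,0,0,6,1,5,5]
    - [0.2,0,0,6,1,10,5]
    - [0.32,0,0,6,1,18,5]
    - [0.44,0,0,6,1,18,5]
    - [0.52,0,0,6,1,18,5]
    - [0.52,0,0,6,1,18,5]

```text
t: 22.42
eef_pos: [0.4432, 0.0185, 0.1995]
tool_rot: [-0.258, 0.966, -0.002, -0.001]
contact_force: [0.3, -0.2, -3.9]
gripper_width: 0.165
grasp_force: 117.4
```

```bash
python3 -c "
from h import *
plan([.443,.02,.20],rot(0,95))"
```

```text
t 22.425 pos [0.4432 0.0185 0.1995] q [ 1.11  0.45 -1.12  2.06 -0.15  0.89 -1.46] F [ 0.3 -0.2 -3.9]
turn [ 1.136 -0.002 -0.006] shift [-0.2 -1.6  0.3]
```

Joints have margin; continue tipping.

jog_arm:
  motion:
    - [0.15,0,0,0,-1,0,5]
    - [0.3,0,0,0,-1,0,5]
    - [0.45,0,0,0,-1,0,5]
    - [0.6,0,0,0,-1,0,5]
    - [0.75,0,0,0,-1,0,5]
    - [0.9,0,0,0,-1,0,5]
    - [1.02,0,0,0,-1,0,5]
    - [1.14,0,0,0,-1,0,5]
    - [1.14,0,0,0,-1,0,5]
    - [1.14,0,0,0,-1,0,5]

```text
t: 23.68
eef_pos: [0.4438, 0.0215, 0.2013]
tool_rot: [0.737, -0.676, 0.0, 0.001]
contact_force: [0.1, 0.2, -1.1]
gripper_width: 0.166
grasp_force: 117.9
```

```bash
python3 -c "
from h import *
plan([.443,.02,.20],rot(0,95))
S=shot('scene');D=shot('side');W=shot('wrist')
for p in (S,D,W): print([(np.round(x['xy']),x['score']) for x in bot.tip_of('chip_1_mid',p)[:3]])
a=cv2.resize(D['pixels'][100:260,150:362,::-1],None,fx=2.4,fy=2.4);b=cv2.resize(W['pixels'][:,:,::-1],(a.shape[1],int(a.shape[1]*.75)))
o=np.vstack([a,b]);print(o.shape);cv2.imwrite('pics/m9.png',cv2.resize(o,None,fx=600/o.shape[0],fy=600/o.shape[0]))"
```

```text
t 23.675 pos [0.4438 0.0215 0.2013] q [ 1.33  1.34 -1.16  1.96 -0.43  1.12 -1.  ] F [ 0.1  0.2 -1.1]
turn [ 0.001  0.001 -0.001] shift [-0.8  1.2 -1.6]
[]
[(array([239., 196.]), 0.5), (array([220., 250.]), 0.2)]
[]
(765, 509, 3)
```

View pics/m9.png

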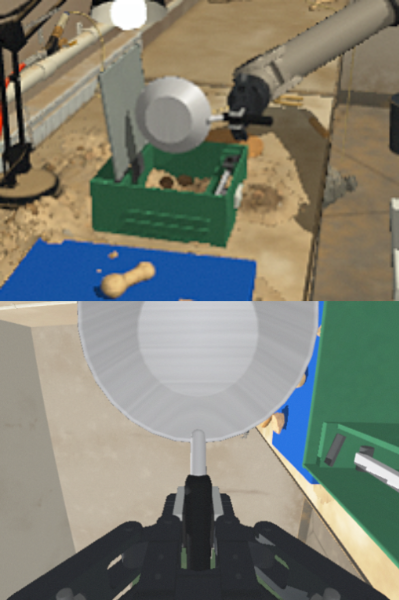

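The side crop shows the bowl on edge over the bin, with chips inside the bin at about side pixel [239,196]. The wrist view shows the bowl empty. I roll it back upright.

jog_arm:
  motion:
    - [-0.15,0,0,0,0,0,5]
    - [-0.32,0,0,0,0,0,5]
    - [-0.49,0,0,0,0,0,5]
    - [-0.66,0,0,0,0,0,5]
    - [-0.83,0,0,0,0,0,5]
    - [-1.0,0,0,0,0,0,5]
    - [-1.17,0,0,0,0,0,5]
    - [-1.34,0,0,0,0,0,5]
    - [-1.5,0,0,0,0,0,5]
    - [-1.655,0,0,0,0,0,5]

```text
t: 25.22
eef_pos: [0.4423, 0.0217, 0.2018]
tool_rot: [0.0, 1.0, 0.001, -0.0]
contact_force: [-0.7, 0.0, -2.5]
gripper_width: 0.166
grasp_force: 117.6
```

jog_arm:
  motion:
    - [0,0,0,0,0,0,5]
    - [0,0,0,0,10,0,5]

```text
t: 25.48
eef_pos: [0.4423, 0.0113, 0.2004]
tool_rot: [-0.004, 1.0, 0.001, -0.002]
contact_force: [-0.0, -0.6, -2.1]
gripper_width: 0.167
grasp_force: 117.7
```

```bash
python3 -c "
from h import *
plan([.3985,-.312,.20],rot(-6.5))
plan([.3985,-.312,.0434],rot(-6.5))
W=shot('wrist')
for n in ['pan_bowl','pan_handle']: print([(x['xy'],x['score']) for x in bot.tip_of(n,W)[:1]])"
```

```text
t 25.475 pos [0.4423 0.0113 0.2004] q [ 0.68  0.25 -0.94  2.07  0.24  0.94 -1.96] F [-0.  -0.6 -2.1]
turn [-0.008  0.004  0.116] shift [-44.4 323.2  -2. ]
t 25.475 pos [0.4423 0.0113 0.2004] q [ 0.68  0.25 -0.94  2.07  0.24  0.94 -1.96] F [-0.  -0.6 -2.1]
turn [-0.008  0.004  0.116] shift [-43.8 324.5 154.6]
[]
[([251.5, 305.0], 0.96)]
```

jog_arm:
  motion:
    - [0,0,0,-3,30,0,5]
    - [0,0,0.03,-10,75,0,5]
    - [0,0,0.06,-18,125,0,5]
    - [0,0,0.08,-26,175,0,5]
    - [0,0,0.1,-33,225,0,5]
    - [0,0,0.116,-38,270,0,5]
    - [0,0,0.116,-42,305,20,5]
    - [0,0,0.116,-44,324,50,5]
    - [0,0,0.116,-44,324,80,5]
    - [0,0,0.116,-44,324,100,5]

```text
t: 26.88
eef_pos: [0.3969, -0.3133, 0.0967]
tool_rot: [-0.004, 0.998, -0.06, -0.002]
contact_force: [-0.5, 0.4, -1.5]
gripper_width: 0.163
grasp_force: 117.6
```

```bash
python3 -c "
from h import *
plan([.3985,-.312,.0434],rot(-6.5))
W=shot('wrist');save(W,'w10');D=shot('side')
for p in (W,D):
  for n,z in [('mat',0),('pan_bowl',.085)]: print(n,[(x['xy'],x['score'],atz(p,x['xy'],z)) for x in bot.tip_of(n,p)[:1]])"
```

```text
t 26.875 pos [ 0.3969 -0.3133  0.0967] q [ 1.09  0.47 -0.66  2.03  0.4   0.78 -1.51] F [-0.5  0.4 -1.5]
turn [-0.009  0.005 -0.007] shift [ 1.7 -1.  53.3]
mat [([251.2, 307.2], 0.52, array([ 0.27971929, -0.29687164,  0.        ]))]
pan_bowl [([253.4, 37.3], 0.95, array([ 0.50421698, -0.32694324,  0.085     ]))]
mat [([267.2, 174.4], 0.61, array([ 0.53556503, -0.3608555 ,  0.        ]))]
pan_bowl []
```

View pics/w10.png

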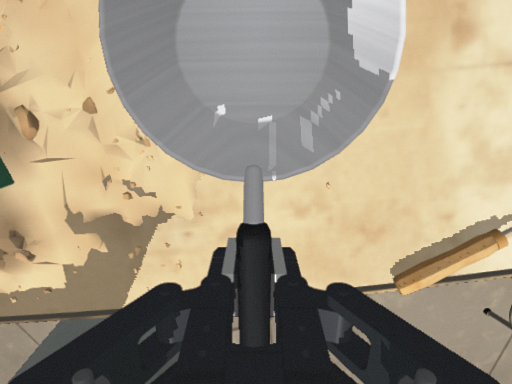

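The pan is empty and sits in the grip as before. I lower it and release it.

jog_arm:
  motion:
    - [0,0,0,2,-1,25,5]
    - [0,0,0,2,-1,42,5]
    - [0,0,0,2,-1,50,5]
    - [0,0,0,2,-1,53,5]
    - [0,0,0,2,-1,53,5]

```text
t: 27.8
eef_pos: [0.4012, -0.311, 0.0461]
tool_rot: [-0.003, 0.998, -0.058, -0.001]
contact_force: [-0.7, -0.8, -1.5]
gripper_width: 0.163
grasp_force: 117.7
```

jog_arm:
  motion:
    - [0,0,0,0,0,0,30]
    - [0,0,0,0,0,0,60]
    - [0,0,0,0,0,0,85]
    - [0,0,0,0,0,0,85]
    - [0,0,0,0,0,-40,85]
    - [0,0,0,0,0,-100,85]
    - [0,0,0,0,0,-160,85]
    - [0,0,0,-40,0,-220,85]
    - [0,0,0,-40,0,-240,85]

```text
t: 28.92
eef_pos: [0.3608, -0.3081, 0.2885]
tool_rot: [-0.002, 0.998, -0.059, -0.001]
contact_force: [1.4, -0.9, -0.2]
gripper_width: 0.994
grasp_force: 0.0
```

```bash
python3 -c "
from h import *
plan([.50,.25,.32],rot(90))
W=shot('wrist');save(W,'w11');S=shot('scene');D=shot('side')
for p in (W,S,D):
  for n,z in [('mat',0),('pan_bowl',.027),('pan_handle',.064)]: print(n,[(np.round(x['xy']),x['score'],atz(p,x['xy'],z)) for x in bot.tip_of(n,p)[:1]])"
```

```text
t 28.925 pos [ 0.3608 -0.3081  0.2885] q [ 1.29  0.16 -0.78  1.9   0.12  1.13 -1.23] F [ 1.4 -0.9 -0.2]
turn [-4.000e-03 -1.000e-03 -1.688e+00] shift [  73.  -570.7  -29.9]
mat [(array([250., 146.]), 0.63, array([ 0.37376134, -0.30497005,  0.        ]))]
pan_bowl [(array([250.,  41.]), 0.95, array([ 0.50898326, -0.32145795,  0.027     ]))]
pan_handle [(array([248., 148.]), 0.78, array([ 0.38130222, -0.30383756,  0.064     ]))]
mat [(array([316., 274.]), 0.96, array([ 5.08033993e-01, -3.30330384e-01,  1.11022302e-16]))]
pan_bowl [(array([317., 265.]), 0.97, array([ 0.51335097, -0.32429103,  0.027     ]))]
pan_handle [(array([276., 265.]), 0.74, array([ 0.38429253, -0.30796644,  0.064     ]))]
mat [(array([213., 145.]), 0.57, array([ 0.90332205, -0.69697566,  0.        ]))]
pan_bowl [(array([269., 173.]), 0.61, array([ 0.52023509, -0.31918136,  0.027     ]))]
pan_handle [(array([302., 169.]), 0.91, array([ 0.3782542 , -0.30462819,  0.064     ]))]
```

View pics/w11.png

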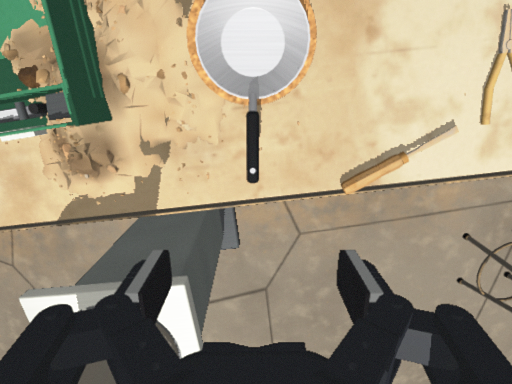

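The wrist view shows the empty pan upright on its mat, bowl at [252,42] and handle down to [253,175]. Next I go over the board.

jog_arm:
  motion:
    - [0,0,-0.15,25,-60,-40,85]
    - [0,0,-0.3,45,-120,-40,85]
    - [0,0,-0.45,60,-180,-40,85]
    - [0,0,-0.6,70,-240,-40,85]
    - [0,0,-0.75,73,-300,-40,85]
    - [0,0,-0.9,73,-360,-40,85]
    - [0,0,-1.1,71,-420,-40,85]
    - [0,0,-1.3,68,-480,-40,85]
    - [0,0,-1.5,65,-540,-40,85]
    - [0,0,-1.688,62,-600,-40,85]

```text
t: 30.78
eef_pos: [0.4931, 0.2824, 0.329]
tool_rot: [-0.003, 0.718, 0.696, 0.001]
contact_force: [0.2, -0.8, 0.0]
gripper_width: 0.996
grasp_force: 0.0
```

```bash
python3 -c "
from h import *
plan([.50,.41,.33],rot(90))"
```

```text
t 30.775 pos [0.4931 0.2824 0.329 ] q [ 0.28  0.48 -1.25  1.64  0.46  1.36 -1.06] F [ 0.2 -0.8  0. ]
turn [-0.003 -0.006 -0.031] shift [127.7   2.9  -0.3]
```

jog_arm:
  motion:
    - [0,0,-0.03,60,3,0,85]
    - [0,0,-0.03,110,3,0,85]
    - [0,0,-0.03,128,3,0,85]
    - [0,0,-0.03,128,3,0,85]
    - [0,0,-0.03,128,3,0,85]

```text
t: 31.4
eef_pos: [0.5009, 0.4075, 0.3298]
tool_rot: [-0.003, 0.71, 0.704, 0.001]
contact_force: [0.5, -0.6, -0.8]
gripper_width: 0.996
grasp_force: 0.0
```

```bash
cat > lump.py <<'E'
from h import *
np.set_printoptions(precision=3,suppress=True)
o=obs();print(o["t"],o["eef_pos"],np.round(o["q"],2))
P=shot("wrist");D=shot("side");save(P,"w12")
for n,z in [("toe_bone_mid",.059),("lump_white_mid",.058),("lump_flat_mid",.06),("lump_tall_mid",.069),("lump_brown_mid",.056),("board",0)]:
    for p in (P,D):
        print(n,[(np.round(x["xy"]).tolist(),round(x["score"],2),atz(p,x["xy"],z)[:2]) for x in bot.tip_of(n,p)[:2]])
E
python3 lump.py
```

```text
31.4 [0.501 0.408 0.33 ] [-0.04  0.6  -1.16  1.45  0.55  1.44 -1.21]
toe_bone_mid [([280.0, 212.0], 0.9, array([0.538, 0.323]))]
toe_bone_mid [([216.0, 251.0], 0.72, array([0.541, 0.336]))]
lump_white_mid [([296.0, 158.0], 0.96, array([0.56 , 0.406]))]
lump_white_mid [([196.0, 265.0], 0.54, array([0.572, 0.405]))]
lump_flat_mid [([205.0, 174.0], 0.61, array([0.429, 0.384]))]
lump_flat_mid [([251.0, 268.0], 0.83, array([0.432, 0.387]))]
lump_tall_mid []
lump_tall_mid [([198.0, 264.0], 0.36, array([0.562, 0.416]))]
lump_brown_mid []
lump_brown_mid [([252.0, 264.0], 0.73, array([0.435, 0.364]))]
board [([278.0, 188.0], 0.73, array([0.54 , 0.345]))]
board [([215.0, 271.0], 0.57, array([0.543, 0.346])), ([302.0, 166.0], 0.5, array([ 0.397, -0.501]))]
```

View pics/w12.png

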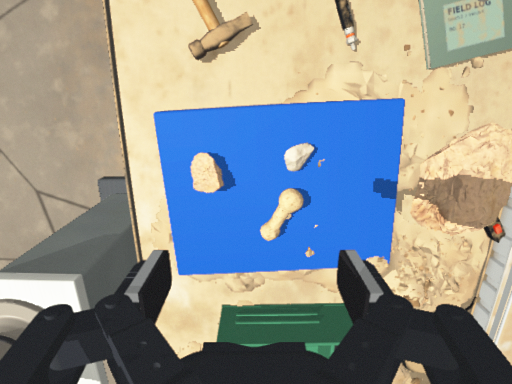

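The wrist view shows two lumps on the board: white at [298,157] and pinkish at [207,172]. The bone is at [282,214]; nothing else of lump size shows. I take the white lump first.

jog_arm:
  motion:
    - [0,0,0,-3,40,40,85]
    - [0,0,0,-3,61,100,85]
    - [0,0,0,-3,61,160,85]
    - [0,0,0,-3,61,220,85]
    - [0,0,0,-3,61,260,85]
    - [0,0,0,-3,61,275,85]
    - [0,0,0,-3,61,281,85]
    - [0,0,0,-3,61,281,85]
    - [0,0,0,-3,61,281,10]
    - [0,0,0,-3,61,281,10]
  grip_force: 60

```text
t: 33.35
eef_pos: [0.5612, 0.4074, 0.0502]
tool_rot: [-0.003, 0.709, 0.705, 0.002]
contact_force: [-0.0, 0.2, -0.7]
gripper_width: 0.602
grasp_force: 0.0
```

jog_arm:
  motion:
    - [0,0,0,0,0,0,10]
    - [0,0,0,0,0,0,10]
    - [0,0,0,0,0,-20,10]
    - [0,0,0,0,0,-70,10]
    - [0,0,0,0,0,-130,10]
    - [0,0,0,0,0,-180,10]
    - [0,0,0,0,0,-180,10]

```text
t: 34.22
eef_pos: [0.5619, 0.4083, 0.235]
tool_rot: [-0.003, 0.709, 0.705, 0.006]
contact_force: [-0.2, -0.0, -0.7]
gripper_width: 0.337
grasp_force: 58.2
```

```bash
python3 -c "
from h import *
plan([.555,.04,.25],rot(90))
plan([.555,.04,.16],rot(90))"
```

```text
t 34.225 pos [0.5619 0.4083 0.235 ] q [-0.06  0.74 -1.08  1.46  0.65  1.33 -1.19] F [-0.2 -0.  -0.7]
turn [ 0.004 -0.013 -0.006] shift [-368.2   -4.6  -19.6]
t 34.225 pos [0.5619 0.4083 0.235 ] q [-0.06  0.74 -1.08  1.46  0.65  1.33 -1.19] F [-0.2 -0.  -0.7]
turn [ 0.004 -0.013 -0.006] shift [-369.3   -4.9   70.4]
```

jog_arm:
  motion:
    - [0,0,0,-40,-5,-15,10]
    - [0,0,0,-95,-8,-15,10]
    - [0,0,0,-150,-10,-15,10]
    - [0,0,0,-205,-12,-15,10]
    - [0,0,0,-260,-12,-15,10]
    - [0,0,0,-315,-12,-10,10]
    - [0,0,0,-355,-12,20,10]
    - [0,0,0,-360,-12,70,10]
    - [0,0,0,-360,-12,110,10]
    - [0,0,0,-360,-12,110,10]

```text
t: 35.48
eef_pos: [0.544, 0.0457, 0.114]
tool_rot: [-0.005, 0.709, 0.705, -0.001]
contact_force: [-0.4, -0.1, 0.2]
gripper_width: 0.339
grasp_force: 58.4
```

jog_arm:
  motion:
    - [0,0,0,0,0,10,10]
    - [0,0,0,0,0,10,40]
    - [0,0,0,0,0,10,65]
    - [0,0,0,0,0,10,65]
    - [0,0,0,0,0,-40,65]
    - [0,0,0,0,0,-100,65]
    - [0,0,0,50,-30,-150,65]
    - [0,0,0,110,-70,-170,85]
    - [0,0,0,170,-100,-180,85]
    - [0,0,0,220,-115,-180,85]

```text
t: 36.72
eef_pos: [0.4395, 0.2495, 0.2982]
tool_rot: [-0.002, 0.71, 0.704, 0.002]
contact_force: [0.6, -0.3, -1.6]
gripper_width: 0.995
grasp_force: 0.0
```

```bash
python3 -c "
from h import *
plan([.432,.385,.25],rot(90))
P=shot('wrist');D=shot('side');save(D,'d13')
for n,z in [('lump_flat_mid',.06),('lump_tall_mid',.069),('lump_white_mid',.05)]:
  for p in (P,D): print(n,[(np.round(x['xy']).tolist(),round(x['score'],2),atz(p,x['xy'],z)) for x in bot.tip_of(n,p)[:2]])"
```

```text
t 36.725 pos [0.4395 0.2495 0.2982] q [ 0.42  0.4  -1.31  1.81  0.4   1.24 -1.02] F [ 0.6 -0.3 -1.6]
turn [ 0.    -0.006 -0.008] shift [135.1  -8.5  49. ]
lump_flat_mid [([244.0, 52.0], 0.82, array([0.42805028, 0.38378503, 0.06      ])), ([332.0, 104.0], 0.48, array([0.53692654, 0.32312941, 0.06      ]))]
lump_flat_mid [([251.0, 268.0], 0.68, array([0.43233306, 0.38887407, 0.06      ]))]
lump_tall_mid []
lump_tall_mid []
lump_white_mid [([315.0, 277.0], 0.7, array([0.53243681, 0.06657072, 0.05      ]))]
lump_white_mid [([248.0, 195.0], 0.39, array([ 0.54437793, -0.0364157 ,  0.05      ])), ([270.0, 171.0], 0.24, array([ 0.50967914, -0.28498206,  0.05      ]))]
```

jog_arm:
  motion:
    - [0,0,0,60,-9,20,85]
    - [0,0,0,110,-9,40,85]
    - [0,0,0,136,-9,80,85]
    - [0,0,0,136,-9,120,85]
    - [0,0,0,136,-9,150,85]
    - [0,0,0,136,-9,150,85]

```text
t: 37.88
eef_pos: [0.4317, 0.3827, 0.1453]
tool_rot: [-0.003, 0.71, 0.704, -0.001]
contact_force: [-0.1, -0.2, 0.7]
gripper_width: 0.998
grasp_force: 0.0
```

```bash
python3 -c "
from h import *
P=shot('wrist');save(P,'w14')
for n,z in [('lump_flat_mid',.06)]:
  for p in (P,): print(n,[(np.round(x['xy']).tolist(),round(x['score'],2),atz(p,x['xy'],z)) for x in bot.tip_of(n,p)[:2]])
plan([.430,.386,.05],rot(90))
c=P['pixels'].astype(int);g=(c[:,:,2]<c[:,:,0]+10)&(c.sum(2)>330)
n,l,st,ce=cv2.connectedComponentsWithStats(g.astype(np.uint8))
for i in range(1,n):
  if st[i,4]>800: print(st[i],ce[i])"
```

```text
lump_flat_mid [([255.0, 196.0], 0.64, array([0.43181053, 0.38621279, 0.06      ]))]
t 37.975 pos [0.4325 0.3849 0.1484] q [-0.06  0.66 -1.08  1.82  0.65  1.07 -1.39] F [0.4 0.5 0.8]
turn [-0.002 -0.007 -0.008] shift [ 0.4 -2.3 98.4]
[    0     0   130   296 27655] [ 50.03464111 138.98394504]
[   96     0   416   359 44362] [258.05815788  83.8877643 ]
[ 226  160   58   70 3071] [252.43471182 196.78020189]
[ 365  222   54   53 1705] [392.5888563  245.72903226]
```

jog_arm:
  motion:
    - [0,0,0,0,-1,50,85]
    - [0,0,0,0,-1,85,85]
    - [0,0,0,0,-1,97,85]
    - [0,0,0,0,-1,97,85]
    - [0,0,0,0,-1,97,10]
    - [0,0,0,0,-1,97,10]
    - [0,0,0,0,-1,97,10]
    - [0,0,0,0,-1,97,10]
  grip_force: 60

```text
t: 38.98
eef_pos: [0.4309, 0.3865, 0.0525]
tool_rot: [-0.003, 0.709, 0.705, 0.002]
contact_force: [-1.2, -2.7, 10.4]
gripper_width: 0.499
grasp_force: 57.4
```

jog_arm:
  motion:
    - [0,0,0,0,0,-20,10]
    - [0,0,0,0,0,-70,10]
    - [0,0,0,0,0,-130,10]
    - [0,0,0,0,0,-180,10]
    - [0,0,0,0,0,-190,10]
    - [0,0,0,0,0,-190,10]

```text
t: 39.72
eef_pos: [0.431, 0.3845, 0.2413]
tool_rot: [-0.003, 0.709, 0.705, 0.002]
contact_force: [-0.3, -0.6, -0.9]
gripper_width: 0.502
grasp_force: 59.5
```

```bash
python3 -c "
from h import *
plan([.548,-.03,.25],rot(90))"
```

```text
t 39.725 pos [0.431  0.3845 0.2413] q [ 0.    0.56 -1.16  1.73  0.54  1.21 -1.3 ] F [-0.3 -0.6 -0.9]
turn [-0.001 -0.007 -0.007] shift [-413.6  119.7  -11.5]
```

jog_arm:
  motion:
    - [0,0,0,-30,20,-15,10]
    - [0,0,0,-80,50,-20,10]
    - [0,0,0,-135,75,-20,10]
    - [0,0,0,-190,95,-20,10]
    - [0,0,0,-245,110,-20,10]
    - [0,0,0,-300,116,-20,10]
    - [0,0,0,-350,117,-20,10]
    - [0,0,0,-395,117,0,10]
    - [0,0,0,-420,117,50,10]
    - [0,0,0,-420,117,100,10]

```text
t: 40.98
eef_pos: [0.5437, -0.0392, 0.1344]
tool_rot: [-0.004, 0.711, 0.703, -0.0]
contact_force: [1.0, -0.1, -2.6]
gripper_width: 0.499
grasp_force: 59.5
```

jog_arm:
  motion:
    - [0,0,0,0,0,20,10]
    - [0,0,0,0,0,20,10]
    - [0,0,0,0,0,20,50]
    - [0,0,0,0,0,20,70]
    - [0,0,0,0,0,20,70]
    - [0,0,0,0,0,-40,70]
    - [0,0,0,0,0,-100,70]
    - [0,0,0,-20,-60,-160,40]
    - [0,0,0,-20,-90,-200,0]
    - [0,0,0,-20,-90,-200,0]

```text
t: 42.22
eef_pos: [0.455, -0.0564, 0.3405]
tool_rot: [-0.0, 0.71, 0.704, 0.001]
contact_force: [0.2, -0.6, -0.3]
gripper_width: 0.178
grasp_force: 0.0
```

```bash
python3 -c "
from h import *
plan([.50,-.06,.33],rot(90))
P=shot('wrist');D=shot('side');save(P,'w15')
for n,z in [('lump_flat_mid',.02),('lump_white_mid',.02),('chip_1_mid',.02),('toe_bone_mid',.059)]:
  for p in (P,D): print(n,[(np.round(x['xy']).tolist(),round(x['score'],2),atz(p,x['xy'],z)[:2]) for x in bot.tip_of(n,p)[:3]])"
```

```text
t 42.225 pos [ 0.455  -0.0564  0.3405] q [ 1.24  0.22 -1.39  1.84  0.23  1.27 -0.22] F [ 0.2 -0.6 -0.3]
turn [ 0.001 -0.002 -0.009] shift [-3.2 45.1 10.6]
lump_flat_mid [([310.0, 143.0], 0.93, array([ 0.54277371, -0.0443341 ]))]
lump_flat_mid [([250.0, 200.0], 0.52, array([ 0.54171859, -0.05867789]))]
lump_white_mid [([310.0, 84.0], 0.94, array([0.5395934 , 0.04370787]))]
lump_white_mid []
chip_1_mid [([338.0, 167.0], 0.91, array([ 0.59112524, -0.08318776]))]
chip_1_mid [([237.0, 196.0], 0.52, array([ 0.59692508, -0.0738296 ]))]
toe_bone_mid []
toe_bone_mid [([218.0, 248.0], 0.76, array([0.54034443, 0.32336197]))]
```

View pics/w15.png

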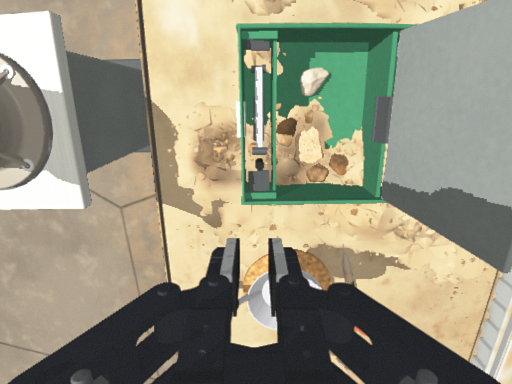

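The wrist view shows all the pieces inside the bin: white at [313,80], pinkish at [312,145] and chips at [287,126], [339,164] and [317,172]. Before closing I check the lamp clearance and where the pan is.

```bash
python3 -c "
from h import *
np.set_printoptions(precision=3,suppress=True)
S=shot('scene');D=shot('side');save(S,'s16')
print('base',tri([(S,(343,199)),(D,(164,199))]));print('elbow',tri([(S,(355,109)),(D,(151,115))]))
r={}
for n,z in [('pan_bowl',.027),('pan_handle',.064),('mat',0)]:
  for p in (S,D): print(n,[(np.round(x['xy']).tolist(),round(x['score'],2),atz(p,x['xy'],z)[:2]) for x in bot.tip_of(n,p)[:2]])
plan([.712,.06,.38],rot(90))"
```

```text
base (array([ 0.854, -0.001,  0.004]), [0.009837380477033805, 0.009837380477033657])
elbow (array([0.872, 0.014, 0.339]), [0.005811024304567728, 0.005811024304567764])
pan_bowl [([319.0, 264.0], 0.92, array([ 0.521, -0.323]))]
pan_bowl [([272.0, 171.0], 0.95, array([ 0.51 , -0.345])), ([248.0, 197.0], 0.52, array([ 0.551, -0.068]))]
pan_handle [([275.0, 268.0], 0.82, array([ 0.374, -0.319]))]
pan_handle [([302.0, 169.0], 0.64, array([ 0.378, -0.307]))]
mat [([314.0, 272.0], 0.75, array([ 0.506, -0.321]))]
mat [([272.0, 176.0], 0.46, array([ 0.512, -0.342])), ([216.0, 270.0], 0.3, array([0.541, 0.342]))]
t 43.125 pos [ 0.455 -0.056  0.338] q [ 1.23  0.23 -1.39  1.84  0.23  1.26 -0.23] F [ 0.2 -1.1  0.6]
turn [-0.002 -0.006 -0.007] shift [118.1 255.8 -42. ]
```

jog_arm:
  motion:
    - [0,0,0,10,20,-30,0]
    - [0,0,0,30,60,-45,0]
    - [0,0,0,60,110,-45,0]
    - [0,0,0,90,165,-45,0]
    - [0,0,0,110,215,-45,0]
    - [0,0,0,116,256,-45,0]
    - [0,0,0,116,256,-45,0]
    - [0,0,0,116,256,-45,0]
    - [0,0,0,116,256,-45,0]

```text
t: 44.25
eef_pos: [0.7114, 0.0574, 0.3837]
tool_rot: [-0.003, 0.71, 0.705, 0.001]
contact_force: [-0.5, -0.4, 0.5]
gripper_width: 0.004
grasp_force: 0.0
```

```bash
python3 -c "
from h import *
plan([.712,.06,.235],rot(90))"
```

```text
t 44.25 pos [0.7114 0.0574 0.3837] q [ 0.42  0.67 -1.09  1.18  0.58  1.6  -0.55] F [-0.5 -0.4  0.5]
turn [-0.002 -0.006 -0.007] shift [  1.8   0.8 148.8]
```

jog_arm:
  motion:
    - [0,0,0,2,0,50,0]
    - [0,0,0,2,0,105,0]
    - [0,0,0,2,0,145,0]
    - [0,0,0,2,-20,145,0]
    - [0,0,0,2,-40,145,0]
    - [0,0,0,2,-58,145,0]
    - [0,0,0,2,-74,145,0]
    - [0,0,0,2,-90,145,0]
    - [0,0,0,2,-106,145,0]
    - [0,0,0,2,-120,145,0]

```text
t: 45.5
eef_pos: [0.5907, 0.0608, 0.2389]
tool_rot: [-0.002, 0.71, 0.705, 0.001]
contact_force: [-1.3, -0.0, -0.6]
gripper_width: 0.003
grasp_force: 0.0
```

jog_arm:
  motion:
    - [0,0,0,0,-4,0,0]
    - [0,0,0,0,0,-10,0]
    - [0,0,0,0,0,-50,0]
    - [0,0,0,0,0,-100,0]
    - [0,0,0,0,0,-120,0]
    - [0,0,0,0,0,-120,0]

```text
t: 46.25
eef_pos: [0.5931, 0.0612, 0.3598]
tool_rot: [-0.002, 0.71, 0.705, 0.003]
contact_force: [0.1, 0.8, 0.1]
gripper_width: 0.001
grasp_force: 0.0
```

```bash
cat > e.py <<'E'
from h import *
np.set_printoptions(precision=3,suppress=True)
S=shot('scene');D=shot('side');print(obs()['t'],obs()['eef_pos'])
a=bot.tip_of('hatch_edge',S);b=bot.tip_of('hatch_edge',D)
print([(x['xy'],x['score']) for x in a[:1]+b[:1]])
if a and b: print(tri([(S,a[0]['xy']),(D,b[0]['xy'])]))
E
python3 e.py
```

```text
46.35 [0.592 0.06  0.357]
[([249.0, 199.5], 0.6), ([273.4, 191.7], 0.59)]
(array([0.449, 0.002, 0.096]), [0.004645586272575458, 0.004645586272575535])
```

jog_arm:
  motion:
    - [0,0,0,-30,-60,0,0]
    - [0,0,0,-60,-120,0,0]
    - [0,0,0,-120,-130,0,0]
    - [0,0,0,-140,-130,0,0]
    - [0,0,0,-140,-130,0,0]
    - [0,0,0,-140,-130,0,0]
    - [0,0,0,-140,-130,0,0]
    - [0,0,0,-140,-130,0,0]

```text
t: 47.45
eef_pos: [0.4614, -0.0772, 0.3577]
tool_rot: [-0.003, 0.709, 0.706, 0.002]
contact_force: [0.9, 0.7, 0.1]
gripper_width: -0.0
grasp_force: 0.0
```

```bash
python3 e.py; python3 -c "
from h import *
P=shot('wrist');D=shot('side');S=shot('scene')
a=cv2.resize(P['pixels'],(400,300));b=cv2.resize(D['pixels'][130:310,120:360],(400,300));c=cv2.resize(S['pixels'][120:300,180:420],(400,300))
cv2.imwrite('pics/fin.png',np.hstack([np.vstack([a,c]),np.vstack([b,b*0])])[:,:,::-1])"
```

```text
47.55 [ 0.461 -0.078  0.358]
[([251.1, 199.8], 0.68), ([273.1, 191.8], 0.72)]
(array([ 0.453, -0.003,  0.094]), [0.006865250447661298, 0.006865250447661269])
```

View pics/fin.png

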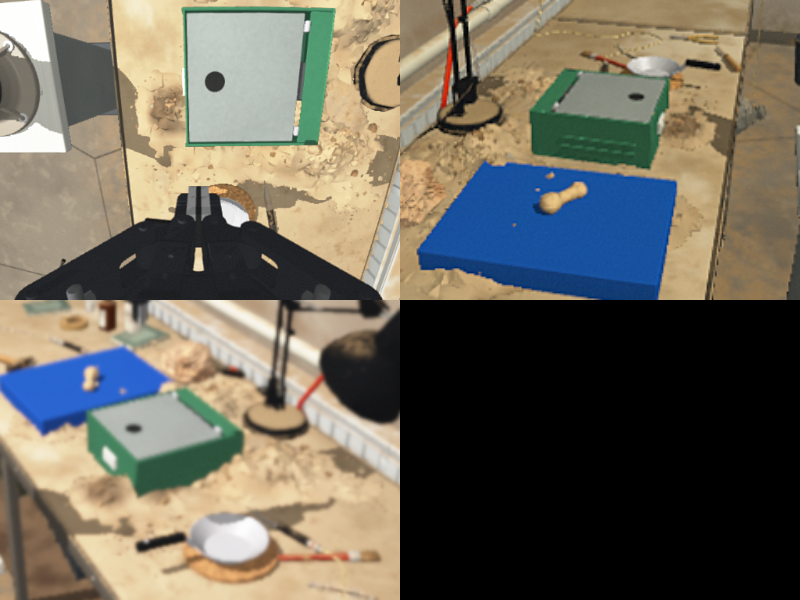

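The last picture shows the hatch shut flush, the pan upright on its mat (wrist camera and scene crop), and only the toe bone left on the board. The arm touches nothing, so I hand the job in.

```bash
python3 -c "
from station import bot
print(bot.hand_in())"
```

```text
the job is handed in; nothing more can be done
None
```

I handed the job in at about 48 s: the three chips and two lumps (all that showed on the board) are in the bin, the empty pan is upright on its mat, the toe bone was left where it lay, and the hatch is shut flush.

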